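Load culture dishes into a spring-loaded transit magazine

ROBOT

A 6-joint arm with a two-finger parallel gripper is mounted at the origin on a cart in front of the work surface, level with it; the furniture and walls round the work are solid. World frame = base frame: x ahead of the robot, y to its left, z up, the work surface at z = 0. Lengths are in m, angles in rad, forces in N, time in s.
With the tool pointing down it reaches from about 0.25 to 0.725 m from the base axis. Payload 4 kg.
Tool frame: the origin (TCP) lies on the centre line of the jaws, within the pads' length; the fingertips stand 25 mm ahead of it and the grasp point (between the pads) lies 6 mm ahead of it; z points along the fingers, x is the direction in which the jaws open and shut, and the axes are right-handed (so a half turn about z gives the same grasp; the last joint's range is limited). The gripper opens to 85 mm and grips with 20 to 120 N. Pads are 22 mm wide; open, the fingers measure 114 mm over their backs; the gripper's body (76 mm by 85 mm) begins 54 mm behind the grasp point. The pads swing forward as they close: fully open they stand 13 mm farther back than shut.
Start: joints at [1.256, 0.241, 0.005, 1.335, 0, 1.571], TCP at [0.155, 0.475, 0.256] pointing down, gripper open.
Joint ranges: [-2.72, 2.72], [-1.05, 1.87], [-1.09, 1.28], [-1.99, 2.15], [-1.42, 1.44], [-3.14, 3.14]. Speed limits (rad/s): [2.79, 2.79, 3.14, 3.14, 3.14, 3.14].

INTERFACE

Orientations are given as a unit quaternion [x, y, z, w].
In Python, from workcell import bot, imaging, order gives the robot as it stands.
- The arm moves only by the tool carry_out, never from a script. Its argument "moves" is a list of rows, each a list of 5 numbers: the shift along the tool's x, y, z scaled (see below), then the turn about the tool's z scaled (see below), then the opening, from -1 (shut) to 1 (fully open). In form: [[tx, ty, tz, roll, hand], ...]. A call has 1 to 20 rows; each row is the pose to reach, as a shift and turn from the pose commanded when the call began, along the tool's axes at that moment; what a row does not reach only later rows make up. The controller multiplies each number of a shift by 0.1 m and each number of a turn by 90 degrees. A row lasts 1/10 s, in which the tool goes at most 50 mm and 8.59 degrees, less where a joint would pass 70% of its speed; a pose out of reach is approached as far as the arm can. A call with a number of a shift or a turn outside -1 to 1 is refused whole. A call with a gripper value outside its range is refused whole. The fingers move at their own pace and stop on an object; the grip force is fixed at half the most. Time passes only in rows, so rows that repeat a pose let the fingers close. It gives the time, the measured TCP pose, the force and the opening at its end, in the units of the state.
- bot.get_obs(): the state, without advancing time (a new reading comes with each control period).
- imaging.camera(name): name is "side" or "top" or "wrist"; returns the picture (480x640x3 uint8, red, green, blue); there is no depth.
- imaging.camera_model(name): a dict with "fovy" (degrees; the focal length in pixels is half the picture's height over the tangent of half this angle, whatever the lens; pixels are square), "cx", "cy" (the principal point, pixels), "dist" ([k1, k2, p1, p2, k3] as OpenCV has them; the pictures are not rectified), "eye" and "rotation" of the camera in the world. Camera axes: x right, y up, looking along -z (the intrinsics and any distortion apply to the point x, -y, -z); pixel columns grow to the right and rows downward; lengths in m; the calibration is good to about 2 mm. A picture is of the moment at which its call begins: read the wrist's pose just before it. camera_model takes no time and is no camera call; for the wrist camera it gives the pose at the moment of the call.
- order.job_done(): hands the job in, once; it reports no verdict.
The state is a dict: "clock": time; "joint_pos": joint angles; "joint_vel": joint speeds; "tau": joint torques, N m; "eef_pos": TCP position; "tool_rot": TCP orientation; "ft_force": force on the tool from outside, world axes, zero at the start; "ft_torque": the same for the moment, N m; "grip_width": finger opening in m.
Only numpy, scipy, OpenCV 4.12 (cv2) and the standard library are available. Lean on these libraries where they do the work, as an engineer would, in place of code of your own. Each camera call takes 0.05 s, during which the arm holds its last target.

TASK

Secure the two culture dishes for the drive: load them lying flat, one after the other, into the spring-loaded dish magazine. Set a dish in the mouth and push it down past the two sprung lips until they snap over its top, let go so that the lips hold it, and only then bring the second dish and push it in on top of the first. Never push a dish against the magazine with more than 25 N (it comes up hard against the bottom just after the second dish has snapped in), and leave the other things where they are.

Things in the scene. Friction and masses are not known exactly. Their poses are not given: they have to be found in the camera images.
- dish_1_centre (a point): low round culture dish with its lid on (looks like a shallow white tray, but the lid carries a push all over its top), 60 mm across (solid body 59.4 mm), 14 mm tall, 18 to 31 g, loose, lying flat; the two dishes are alike. The point is its centre, 7 mm above its underside; z is up through the lid. Grip it across its diameter with the fingertips low beside its rim.
- dish_2_centre (a point): low round culture dish with its lid on (looks like a shallow white tray, but the lid carries a push all over its top), 60 mm across (solid body 59.4 mm), 14 mm tall, 18 to 31 g, loose, lying flat; the two dishes are alike. The point is its centre, 7 mm above its underside; z is up through the lid. Grip it across its diameter with the fingertips low beside its rim.
- magazine: dish magazine, fixed. Origin: middle of the underside of its 112 (x) x 100 (y) x 6 mm base plate, on the axis of the dish stack; z up. Its plastic cage (guides, lips, follower) is clamped 0 to 6 mm above its lowest setting; it stays there, but no reading tells how high: feel it. Heights here and at the points are over the origin in the lowest setting: add the unknown 0 to 6 mm.
- mouth (a point): point on the magazine's axis, 78 mm up, level with the tops of the guides at the lowest setting. Four guide walls, 33 degrees either side of +x and -x, leave the dish 1.2 mm play; their flared tops (69 to 78 mm) widen to about 7 mm play. The +y and -y sides are open, over 40 mm wide, for fingers that hold the dish across the magazine's y.
- lips (a point): point on the axis, 50 mm up, level with the lips' flat underside at the lowest setting. Two sprung steel lips 17 mm wide, on the +x and -x sides, give way outward; noses 26.7 mm from the axis, ramps from 60 mm down to the noses at 50 mm. A dish let go in the mouth lies level on the ramps, underside about 57, top 71 mm up. Push down mid-lid with closed fingertips.
- bottom (a point): point on the axis, 20 mm up: solid bottom of the spring follower's top (50 mm disc, 46 mm up when empty, spring 3.6 to 7 N). A dish needs about 4 to 12 N and 17 to 21 mm of push from where it lay on the ramps till the lips snap over it; short of that it comes back out. The second dish meets the solid bottom 2 mm after the snap, force rising steeply; the first has 14 mm more free travel.
- tape: loose roll of tape, ring-shaped, 54 mm across, 19 mm tall (a bystander, round like a dish but thicker with a hole). Origin: centre of its underside.
- specimen_cup: lidded specimen cup, 62 mm across, 72 mm tall (bystander). Origin: centre of its underside.
- stain_bottle: dropper bottle, 44 mm across, 108 mm tall (bystander). Origin: centre of its underside.
- strip_tube: test strip tube with cap, about 53 mm across, 126 mm tall (bystander). Origin: centre of its underside.
- timer: countdown timer, 64 x 60 x 19 mm (bystander). Origin: centre of its underside.

How it is judged:
By the outcome, as a careful person would: the job done as asked, in the order asked, and still so for the second after the job is handed in, with the robot touching nothing.
It also fails if it takes over 70 s, if anything falls off the work surface, if the arm or the gripper's body presses on something with over 40 N, if the wrist force passes 120 N, or if a joint passes its speed limit or range.

## Working session

There is one attempt and no reset: what is moved stays moved. The work goes in short steps, Python scripts to look and compute and a tool call to move; the robot and the scene stay as the last step left them, time stands still between calls to the robot, and variables do not carry over. Pictures are saved under pics/ and viewed, and the job is handed in when it is done.

Besides the shell and the picture viewer there is one more tool, called after "Emit:" as name(argument=value, ...) on one line, values as JSON. carry_out: Moves the arm, as the interface text tells. Its arguments: {"type":"object","properties":{"moves":{"type":"array","items":{"type":"array","items":{"type":"number","minimum":-1,"maximum":1}}}},"required":["moves"]}

```bash
mkdir -p pics; ls; python3 - <<'E'
from workcell import bot, imaging, order
import cv2
o=bot.get_obs()
for k in o: print(k,o[k])
for n in ["side","top","wrist"]:
    print(n,imaging.camera_model(n))
    cv2.imwrite(f"pics/{n}0.png",imaging.camera(n)[:,:,::-1])
E
```

```text
pics
clock 0.0
joint_pos [1.25597025e+00 2.41410566e-01 3.73399792e-03 1.33516989e+00
 9.12638826e-06 1.57077736e+00]
joint_vel [-0.00154758 -0.00195446  0.00092499 -0.00057107  0.00088065  0.00136014]
tau [ 2.46224545e-04 -3.72319937e+01  2.52406883e+01  1.71383901e-02
  8.10894971e-05  1.50944925e-05]
eef_pos [0.15464843 0.47488945 0.25541781]
tool_rot [ 8.09206926e-01  5.87522851e-01 -8.32183086e-04  5.98541528e-04]
ft_force [0.21411864 0.35398481 0.23594805]
ft_torque [-0.01187127  0.03002528  0.03390369]
grip_width 0.08490874782576116
side {'fovy': 50.807925233570025, 'cx': 322.1697825025151, 'cy': 238.9291383059515, 'dist': array([-0.1132677,  0.       ,  0.       ,  0.       ,  0.       ]), 'eye': array([0.21420042, 1.03451753, 0.43677233]), 'rotation': array([-0.10747745,  0.52035468,  0.82744511, -0.18169809])}
top {'fovy': 44.93520542177084, 'cx': 312.8230985033804, 'cy': 245.00257612846434, 'dist': array([-0.14754566,  0.        ,  0.        ,  0.        ,  0.        ]), 'eye': array([0.45179468, 0.34346257, 1.00718525]), 'rotation': array([-0.02219566,  0.02760143,  0.71313411, -0.70013232])}
wrist {'fovy': 70.05518286146241, 'cx': 322.4092051358334, 'cy': 235.45925964182393, 'dist': array([-0.03676499,  0.        ,  0.        ,  0.        ,  0.        ]), 'eye': array([0.09193539, 0.49567958, 0.37261343]), 'rotation': array([-0.10737651, -0.07719027,  0.58244448,  0.80204138])}
```

View pics/top0.png

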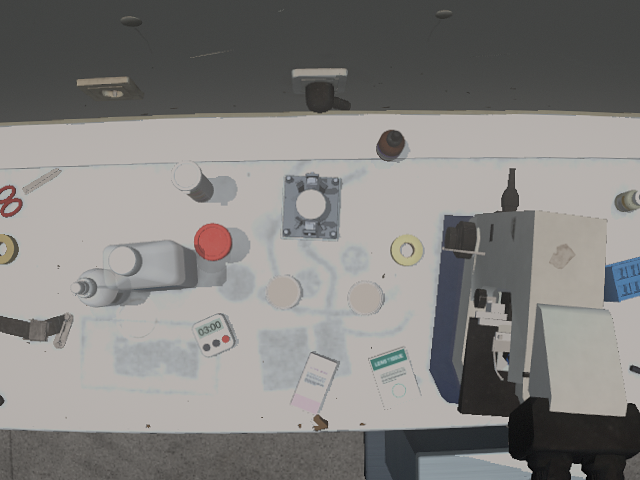

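View pics/side0.png

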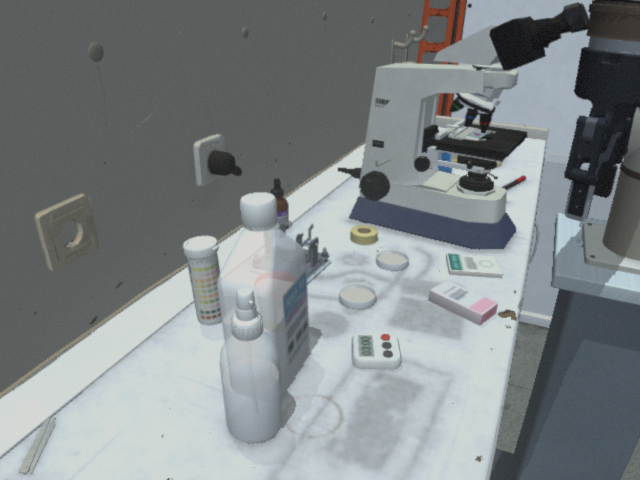

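View pics/wrist0.png

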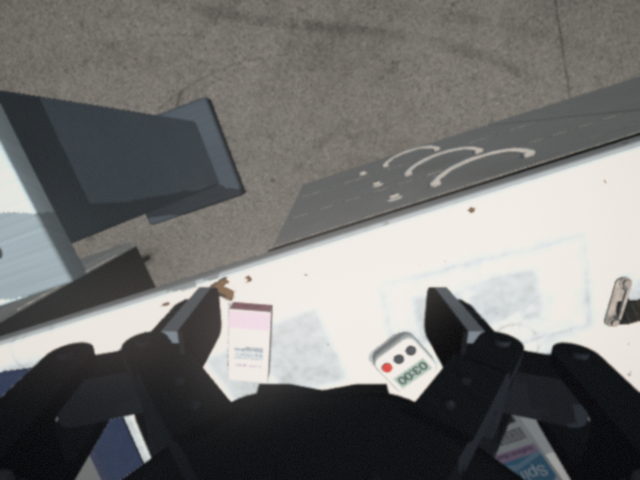

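The top view shows the dishes near (284,291) and (365,297), the magazine at (311,206) and the tape at (407,250). The cup is at (213,242), with the tube and bottle behind.

```bash
cat > h.py <<'E'
import numpy as np, cv2
from scipy.spatial.transform import Rotation as R
def K(m):
    f=240/np.tan(np.radians(m['fovy'])/2)
    return np.array([[f,0,m['cx']],[0,f,m['cy']],[0,0,1]])
def rays(m,px):
    u=cv2.undistortPoints(np.array(px,float).reshape(-1,1,2),K(m),m['dist']).reshape(-1,2)
    d=np.c_[u[:,0],-u[:,1],-np.ones(len(u))]
    return R.from_quat(m['rotation']).apply(d)
def plane(m,px,z):
    d=rays(m,px); e=np.array(m['eye']); return e+d*((z-e[2])/d[:,2])[:,None]
def proj(m,P):
    c=R.from_quat(m['rotation']).inv().apply(np.atleast_2d(P)-m['eye'])
    c=c*[1,-1,-1]
    return cv2.projectPoints(c,np.zeros(3),np.zeros(3),K(m),np.array(m['dist']))[0].reshape(-1,2)
E
python3 - <<'E'
import cv2,numpy as np
from h import *
from workcell import imaging
m=imaging.camera_model("top")
im=cv2.imread("pics/top0.png")
c=im[150:330,240:440]
cv2.imwrite("pics/topzoom.png",cv2.resize(c,None,fx=4,fy=3.3333333,interpolation=cv2.INTER_CUBIC) if 0 else cv2.resize(im[160:330,250:450],None,fx=3.5,fy=3.5,interpolation=cv2.INTER_CUBIC))
for n,p,z in [("d1",(284,291),.014),("d2",(365,297),.014),("mag",(311,206),.046),("tape",(407,250),.019),("cup",(213,242),.072),("timer",(213,334),.019)]:
    print(n,plane(m,[p],z))
E
```

```text
d1 [[0.44395693 0.38589503 0.014     ]]
d2 [[0.43105461 0.24766132 0.014     ]]
mag [[0.58485964 0.33730304 0.046     ]]
tape [[0.50992497 0.17395062 0.019     ]]
cup [[0.5255264  0.49742085 0.072     ]]
timer [[0.37286809 0.50776893 0.019     ]]
```

View pics/topzoom.png

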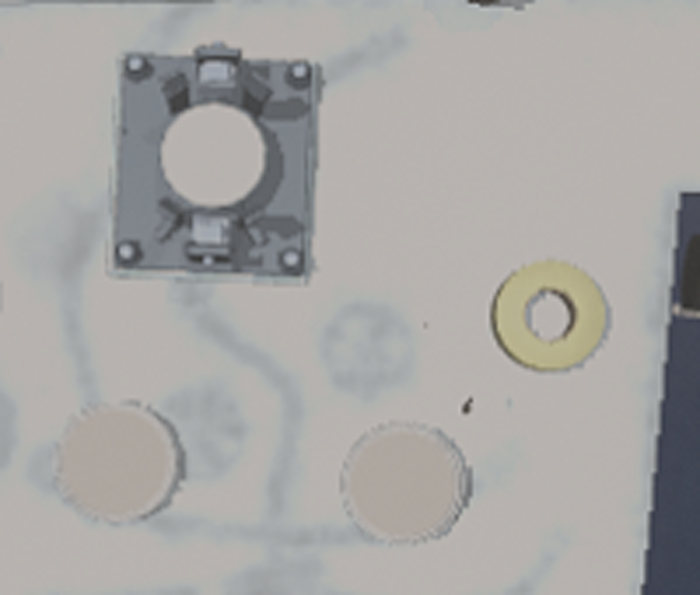

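```bash
python3 - <<'E'
import cv2,numpy as np
from h import *
from workcell import imaging
m=imaging.camera_model("top")
im=cv2.imread("pics/top0.png").astype(int)
rb=im[:,:,2]-im[:,:,0]
for n,(x,y) in {"A":(284,291),"B":(365,297),"table":(325,270),"follower":(311,206)}.items(): print(n,im[y,x],)
med=cv2.medianBlur(np.clip(rb+100,0,255).astype(np.uint8),3)
for n,(x,y) in {"A":(284,291),"B":(365,297),"F":(311,206)}.items():
    sub=im[y-30:y+30,x-30:x+30]
    ref=np.median(im[y-5:y+6,x-5:x+6].reshape(-1,3),0)
    mk=(np.abs(sub-ref).max(2)<9).astype(np.uint8)
    nl,lab,st,ce=cv2.connectedComponentsWithStats(mk,connectivity=4)
    k=lab[30,30]; c=ce[k]+[x-30,y-30]
    cnt,_=cv2.findContours((lab==k).astype(np.uint8),0,1); 
    (cx,cy),r=cv2.minEnclosingCircle(max(cnt,key=len))
    print(n,ref,st[k],c,"circ",cx+x-30,cy+y-30,r, plane(m,[c],.014 if n!="F" else .049))
# base plate corners
cs=np.array([(122,55),(318,65),(305,280),(110,273)])/3.5+[250,160]
P=plane(m,cs,.006); print(P.round(4)); print(P.mean(0)); d=P[0]-P[3];e=P[1]-P[2];print(np.degrees(np.arctan2(d[1],d[0])),np.degrees(np.arctan2(e[1],e[0])),np.linalg.norm(d),np.linalg.norm(P[0]-P[1]))
for n,p,z in [("bottle top",(391,135),.108),("tube top",(187,175),.126),("whitebottle",(122,260),.2)]: print(n,plane(m,[p],z))
E
```

```text
A [160 166 173]
B [159 166 173]
table [175 179 177]
follower [174 178 182]
A [160. 166. 173.] [ 12  14  34  34 820] [281.69756098 291.74146341] circ 281.95882415771484 291.68823623657227 17.43583106994629 [[0.44276126 0.38984867 0.014     ]]
B [160. 167. 174.] [ 13  13  33  36 801] [364.34956305 297.03370787] circ 364.5 297.41428565979004 17.76262664794922 [[0.43102066 0.24877797 0.014     ]]
F [174. 178. 182.] [ 16  14  28  28 629] [310.47376789 203.86327504] circ 310.4164791107178 203.8792324066162 14.194914817810059 [[0.5880472  0.33813231 0.049     ]]
[[0.6446 0.3818 0.006 ]
 [0.6379 0.284  0.006 ]
 [0.5303 0.2929 0.006 ]
 [0.5355 0.3893 0.006 ]]
[0.58707442 0.33696598 0.006     ]
-3.9313474868368794 -4.732304629116 0.10940137184141739 0.0980203686551108
bottle top [[0.68811275 0.20852187 0.108     ]]
tube top [[0.6260077  0.52878382 0.126     ]]
whitebottle [[0.49235308 0.60655424 0.2       ]]
```

Emit:
carry_out(moves=[[0.0,0.5,0,-0.076,1],[0.0,1.0,0,-0.152,1]])

```text
clock: 0.35
eef_pos: [0.2497, 0.4446, 0.256]
tool_rot: [0.73, 0.683, -0.0, 0.0]
ft_force: [0.1, 0.7, -0.2]
grip_width: 0.085
```

Emit:
carry_out(moves=[[-0.2,0.5,0,0,1],[-0.4,1.0,0,0,1]])

```text
clock: 0.55
eef_pos: [0.341, 0.3995, 0.256]
tool_rot: [0.733, 0.68, -0.0, 0.0]
ft_force: [0.2, 0.4, -0.3]
grip_width: 0.0854
```

Emit:
carry_out(moves=[[-0.2,0.45,0,0,1],[-0.4,0.9,0,0,1],[-0.4,0.9,0,0,1]])

```text
clock: 0.85
eef_pos: [0.431, 0.3503, 0.2554]
tool_rot: [0.736, 0.677, -0.0, 0.001]
ft_force: [0.4, -0.3, -1.0]
grip_width: 0.0852
```

```bash
python3 - <<'E'
from workcell import bot, imaging, order
import cv2,pickle
o=bot.get_obs(); m=imaging.camera_model("wrist"); im=imaging.camera("wrist")
print(o['eef_pos'],o['tool_rot'],o['clock'],m['eye'])
pickle.dump(m,open("m1.pkl","wb"))
cv2.imwrite("pics/w1.png",im[:,:,::-1])
E
```

```text
[0.43102459 0.35027946 0.2554286 ] [ 7.36214211e-01  6.76747895e-01 -6.81942748e-05  9.58022006e-04] 0.85 [0.36509131 0.35612615 0.37245912]
```

View pics/w1.png

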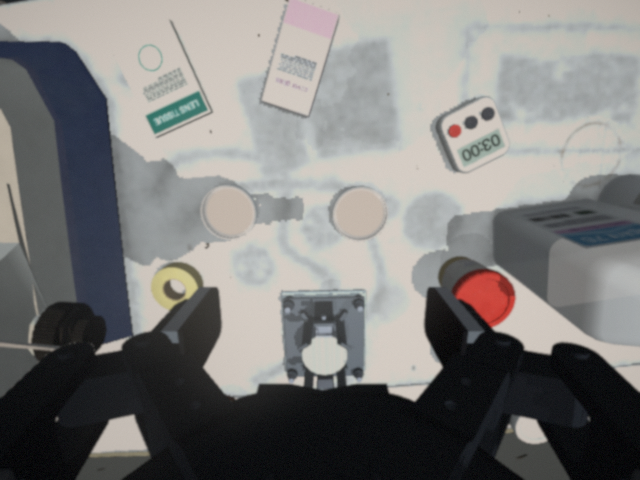

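The wrist view shows dish A at (358,213), dish B at (229,211), and the magazine between the fingers around (323,350).

```bash
python3 - <<'E'
import cv2,numpy as np,pickle
from h import *
m=pickle.load(open("m1.pkl","rb"))
img=cv2.imread("pics/w1.png"); im=img.astype(int)
for n,(x,y) in {"A":(358,213),"B":(229,211),"F":(325,356)}.items():
    w=40
    sub=im[y-w:y+w,x-w:x+w]
    ref=np.median(im[y-5:y+6,x-5:x+6].reshape(-1,3),0)
    mk=(np.abs(sub-ref).max(2)<14).astype(np.uint8)
    nl,lab,st,ce=cv2.connectedComponentsWithStats(mk,connectivity=4)
    k=lab[w,w]; c=ce[k]+[x-w,y-w]
    cnt,_=cv2.findContours((lab==k).astype(np.uint8),0,1); (cx,cy),r=cv2.minEnclosingCircle(max(cnt,key=len))
    print(n,ref,st[k],c,"circ",cx+x-w,cy+y-w,r,[plane(m,[c],z).round(4)[0] for z in ((.002,.014) if n!="F" else (.046,.052))])
z=img[280:400,270:380]; cv2.imwrite("pics/w1mag.png",cv2.resize(z,None,fx=5,fy=5,interpolation=cv2.INTER_CUBIC))
z=img[170:255,190:400]; cv2.imwrite("pics/w1dish.png",cv2.resize(z,None,fx=3.8,fy=3.8,interpolation=cv2.INTER_CUBIC))
E
```

```text
A [172. 183. 196.] [  16   15   53   49 1934] [359.02275078 211.88314374] circ 360.0 211.5 27.354257583618164 [array([0.4425, 0.3897, 0.002 ]), array([0.44  , 0.3886, 0.014 ])]
B [170. 182. 194.] [  18   16   48   51 1866] [230.08145766 210.78403001] circ 230.45294189453125 210.94117736816406 27.4248046875 [array([0.4293, 0.2481, 0.002 ]), array([0.4272, 0.2516, 0.014 ])]
F [193. 202. 202.] [  18   21   43   37 1160] [324.08965517 355.42844828] circ 324.0 355.0 21.213302612304688 [array([0.5902, 0.3387, 0.046 ]), array([0.5861, 0.339 , 0.052 ])]
```

View pics/w1mag.png

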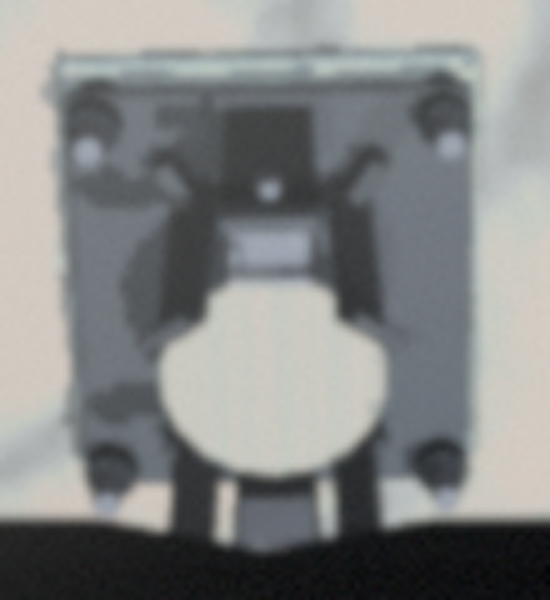

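View pics/w1dish.png

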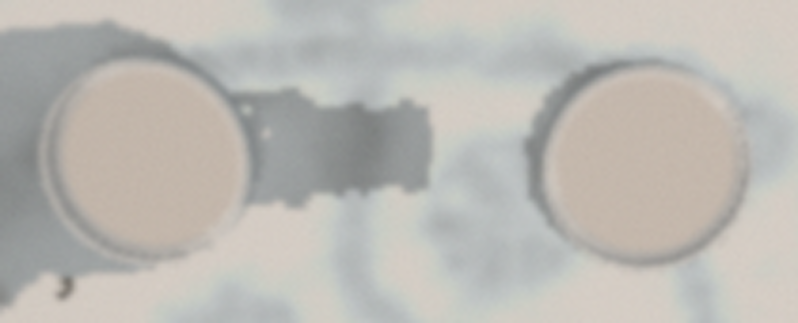

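```bash
python3 - <<'E'
import numpy as np,pickle
from h import *
m=pickle.load(open("m1.pkl","rb"))
P=plane(m,np.array([(62,85),(478,85)])/5+[270,280],.006);print(P);d=P[0]-P[1];print(np.degrees(np.arctan2(d[1],d[0])),np.linalg.norm(d),P.mean(0))
E
```

```text
[[0.53523006 0.29445454 0.006     ]
 [0.5433541  0.39136725 0.006     ]]
-94.79181068105028 0.09725262123970356 [0.53929208 0.34291089 0.006     ]
```

Emit:
carry_out(moves=[[0.2,0.04,0.3,0,1],[0.4,0.08,0.6,0,1],[0.4,0.08,1.0,0,1]])

```text
clock: 1.2
eef_pos: [0.4377, 0.3965, 0.1566]
tool_rot: [0.733, 0.681, 0.003, -0.0]
ft_force: [0.5, 0.1, -0.2]
grip_width: 0.0854
```

Emit:
carry_out(moves=[[0,0,0.4,0,1],[0,0,0.8,0,1],[0,0,1.0,0,1],[0,0,1.0,0,1]])

```text
clock: 1.6
eef_pos: [0.4335, 0.3915, 0.0523]
tool_rot: [0.733, 0.68, -0.005, -0.0]
ft_force: [-0.4, -1.1, -0.4]
grip_width: 0.0852
```

Emit:
carry_out(moves=[[0,0.09,0,0,1],[0,0.09,0,0,1],[0,0.09,0,0,1],[0,0.09,0,0,1]])

```text
clock: 2.0
eef_pos: [0.4471, 0.3929, 0.0578]
tool_rot: [0.734, 0.68, 0.001, -0.0]
ft_force: [0.1, 0.2, -0.2]
grip_width: 0.0852
```

```bash
python3 - <<'E'
from workcell import bot, imaging, order
import cv2,pickle
o=bot.get_obs(); m=imaging.camera_model("wrist"); im=imaging.camera("wrist")
print(o['eef_pos'],o['tool_rot'],o['clock'],o['ft_force'])
pickle.dump(m,open("m2.pkl","wb"))
cv2.imwrite("pics/w2.png",im[:,:,::-1])
E
```

```text
[0.44711171 0.39287103 0.05784948] [ 7.33536180e-01  6.79649071e-01  1.34613439e-03 -1.78088816e-05] 2.0 [ 0.14723005  0.17982027 -0.22058142]
```

View pics/w2.png

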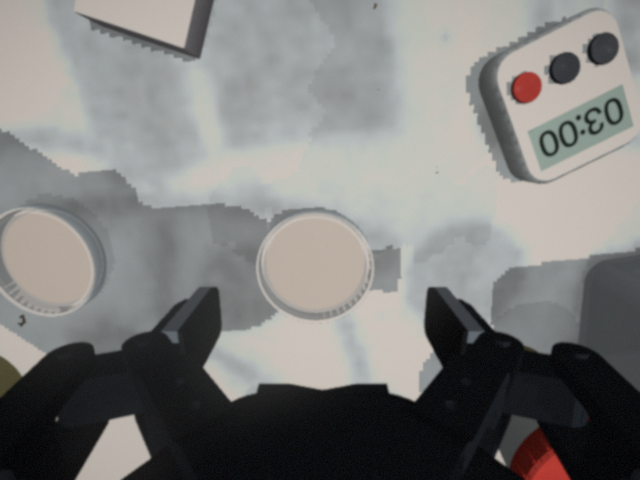

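```bash
cat >> h.py <<'E'
def blob(im,x,y,w,t=14):
    im=im.astype(int); x0=max(x-w,0);y0=max(y-w,0)
    ref=np.median(im[y-5:y+6,x-5:x+6].reshape(-1,3),0)
    mk=(np.abs(im[y0:y+w,x0:x+w]-ref).max(2)<t).astype(np.uint8)
    mk=cv2.morphologyEx(mk,cv2.MORPH_OPEN,np.ones((5,5),np.uint8))
    nl,lab,st,ce=cv2.connectedComponentsWithStats(mk,connectivity=4)
    k=lab[y-y0,x-x0]; return ce[k]+[x0,y0],st[k]+[x0,y0,0,0,0]
E
python3 - <<'E'
import pickle; from h import *
m=pickle.load(open("m2.pkl","rb")); im=cv2.imread("pics/w2.png")
for p in [(316,265),(45,260)]:
    c,s=blob(im,*p,75); print(c,s,[plane(m,[c],z)[0].round(4) for z in (.002,.008)])
E
```

```text
[314.77147218 263.11863466] [ 264  218  102   92 7207] [array([0.4432, 0.3893, 0.002 ]), array([0.4411, 0.3896, 0.008 ])]
[ 47.06563325 258.12120712] [   4  209   87   95 6064] [array([0.4295, 0.2437, 0.002 ]), array([0.4278, 0.2491, 0.008 ])]
```

Emit:
carry_out(moves=[[-0.04,-0.04,0.15,0,1],[-0.04,-0.04,0.3,0,1],[-0.04,-0.04,0.3,0,1],[-0.04,-0.04,0.3,0,1]])

```text
clock: 2.45
eef_pos: [0.442, 0.3886, 0.0266]
tool_rot: [0.733, 0.68, -0.0, -0.0]
ft_force: [0.5, 1.1, 0.1]
grip_width: 0.0853
```

Emit:
carry_out(moves=[[0.0,0.01,0.02,0,1],[0.0,0.01,0.04,0,1],[0.0,0.01,0.04,0,1]])

```text
clock: 2.75
eef_pos: [0.4433, 0.3886, 0.0226]
tool_rot: [0.734, 0.68, 0.0, -0.0]
ft_force: [0.0, -0.1, 0.1]
grip_width: 0.0854
```

```bash
python3 - <<'E'
from workcell import bot, imaging, order
import cv2
o=bot.get_obs(); print(o['eef_pos'],o['ft_force'])
im=imaging.camera("side")[:,:,::-1]
cv2.imwrite("pics/s2.png",cv2.resize(im[200:340,270:450],None,fx=4,fy=4,interpolation=cv2.INTER_CUBIC))
E
```

```text
[0.4432776  0.38863777 0.02258091] [ 0.03854236 -0.12731078  0.12938708]
```

View pics/s2.png

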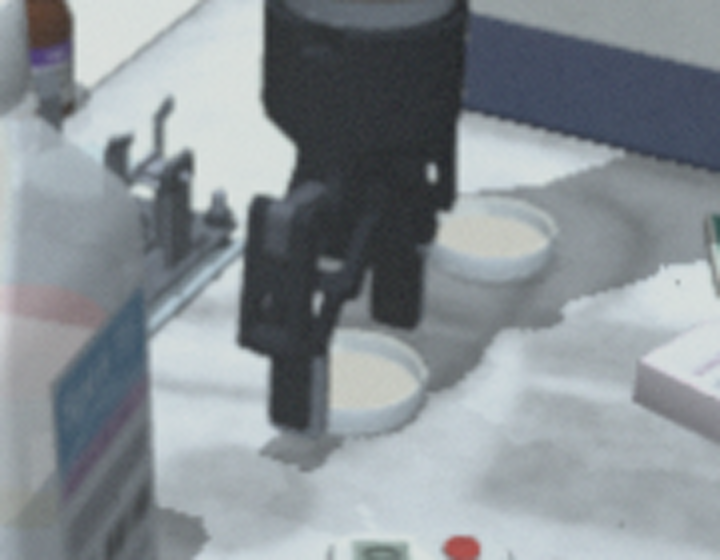

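Fingertips straddle dish A, still about 10 mm up while open. Closing.

Emit:
carry_out(moves=[[0,0,0,0,-1],[0,0,0,0,-1],[0,0,0,0,-1],[0,0,0,0,-1]])

```text
clock: 3.2
eef_pos: [0.4436, 0.3889, 0.0231]
tool_rot: [0.733, 0.68, 0.001, 0.0]
ft_force: [-0.4, -0.2, 5.5]
grip_width: 0.0571
```

```bash
python3 - <<'E'
from workcell import bot, imaging, order
import cv2
o=bot.get_obs(); print(o['eef_pos'],o['ft_force'],o['grip_width'])
im=imaging.camera("side")[:,:,::-1]
cv2.imwrite("pics/s3.png",cv2.resize(im[200:340,270:450],None,fx=4,fy=4,interpolation=cv2.INTER_CUBIC))
E
```

```text
[0.44355064 0.38890321 0.02307017] [-0.37998692 -0.24890683  5.50648234] 0.057073204235278265
```

View pics/s3.png

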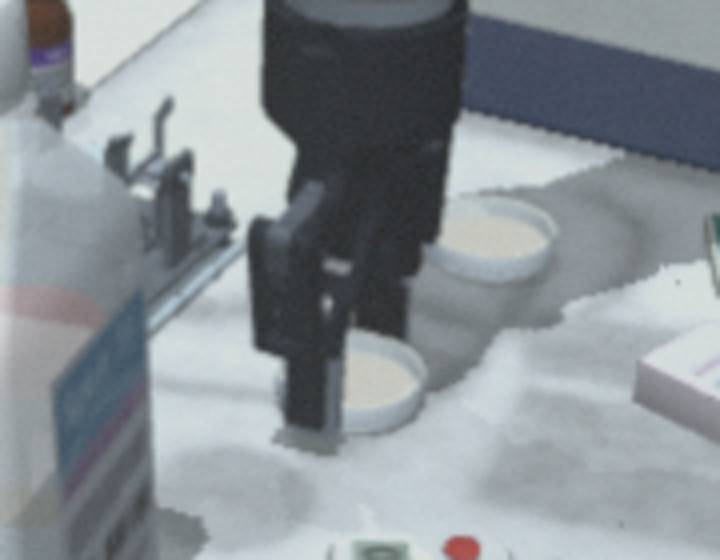

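Emit:
carry_out(moves=[[0,0,-0.1,0,-1],[0,0,-0.4,0,-1],[0,0,-0.7,0,-1],[0,0,-1.0,0,-1],[0,0,-1.0,0,-1],[0,0,-1.0,0,-1]])

```text
clock: 3.85
eef_pos: [0.4433, 0.3887, 0.1232]
tool_rot: [0.733, 0.68, 0.001, 0.0]
ft_force: [-0.2, 0.6, -1.0]
grip_width: 0.057
```

```bash
python3 - <<'E'
from workcell import bot, imaging, order
import cv2,pickle
o=bot.get_obs(); m=imaging.camera_model("wrist"); im=imaging.camera("wrist")
print(o['eef_pos'],o['tool_rot'],o['clock'],o['ft_force'])
pickle.dump(m,open("m3.pkl","wb"))
cv2.imwrite("pics/w3.png",im[:,:,::-1])
E
```

```text
[0.44329154 0.38869204 0.1231943 ] [7.33485050e-01 6.79705118e-01 7.96823341e-04 6.81346420e-07] 3.85 [-0.18616135  0.60373329 -1.02721549]
```

View pics/w3.png

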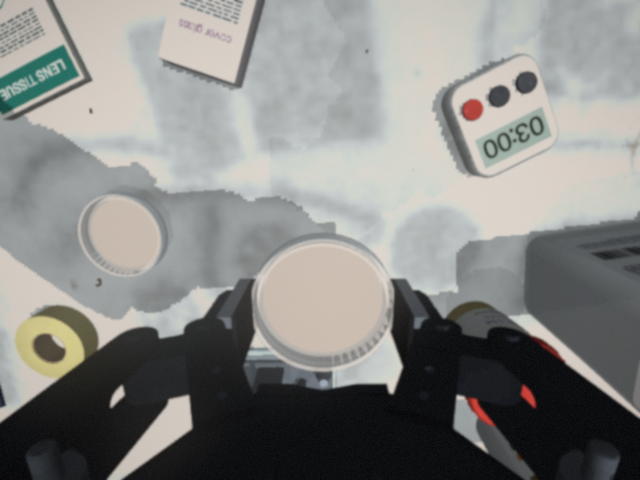

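```bash
python3 - <<'E'
import pickle; from h import *
m=pickle.load(open("m3.pkl","rb")); im=cv2.imread("pics/w3.png")
c,s=blob(im,323,300,85); print(c,s,[plane(m,[c],z)[0].round(4) for z in (.102,.104)])
q=m['rotation'];print(2*np.degrees(np.arctan2(.679705,.733485)))
E
```

```text
[322.29733465 298.62112537] [  262   246   121   107 10130] [array([0.4437, 0.3888, 0.102 ]), array([0.4428, 0.3889, 0.104 ])]
85.64123607727946
```

Emit:
carry_out(moves=[[-0.1,0.25,-0.1,0,-1],[-0.15,0.55,-0.1,0,-1],[-0.2,0.8,-0.1,0,-1]])

```text
clock: 4.2
eef_pos: [0.5215, 0.3616, 0.1307]
tool_rot: [0.733, 0.68, -0.001, -0.0]
ft_force: [-0.6, 0.4, -0.5]
grip_width: 0.057
```

Emit:
carry_out(moves=[[-0.1,0.3,0,0,-1],[-0.15,0.5,0,0,-1],[-0.2,0.68,0,0,-1],[-0.2,0.68,0,0,-1],[-0.2,0.68,0,0,-1],[-0.2,0.68,0,0,-1]])

```text
clock: 4.8
eef_pos: [0.5862, 0.3374, 0.1311]
tool_rot: [0.733, 0.68, -0.001, -0.0]
ft_force: [-0.6, -0.3, -1.0]
grip_width: 0.0572
```

```bash
python3 - <<'E'
from workcell import bot, imaging, order
import cv2,pickle
o=bot.get_obs(); m=imaging.camera_model("wrist"); im=imaging.camera("wrist")
print(o['eef_pos'],o['tool_rot'],o['clock'],o['ft_force'],o['grip_width'])
pickle.dump(m,open("m4.pkl","wb"))
cv2.imwrite("pics/w4.png",im[:,:,::-1])
im=imaging.camera("top")[:,:,::-1]
cv2.imwrite("pics/t4.png",cv2.resize(im[130:280,240:390],None,fx=4,fy=4,interpolation=cv2.INTER_CUBIC))
im=imaging.camera("side")[:,:,::-1]
cv2.imwrite("pics/s4.png",cv2.resize(im[170:320,240:390],None,fx=4,fy=4,interpolation=cv2.INTER_CUBIC))
E
```

```text
[0.58616992 0.33742547 0.13112862] [ 7.33225029e-01  6.79984643e-01 -1.30828897e-03 -4.78818093e-04] 4.8 [-0.55562533 -0.29632149 -0.96267293] 0.05724780658890836
```

View pics/w4.png

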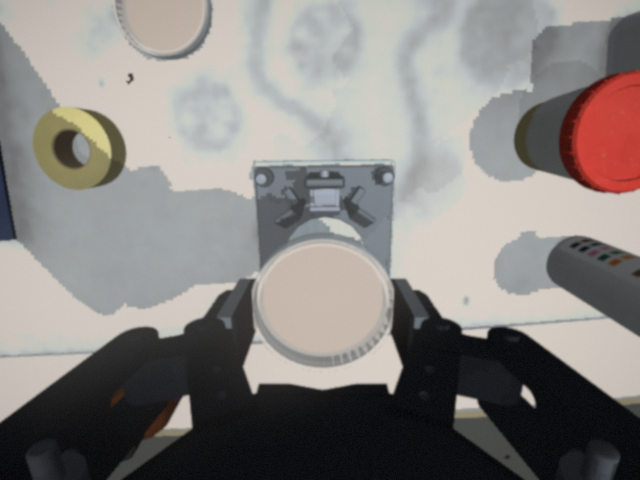

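View pics/t4.png

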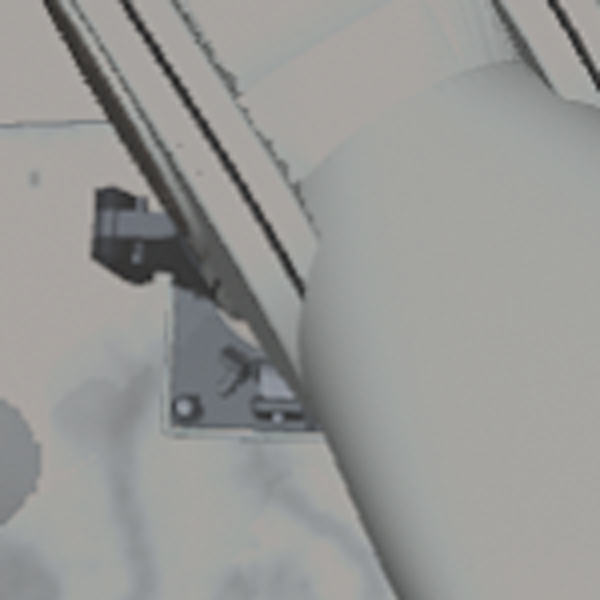

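View pics/s4.png

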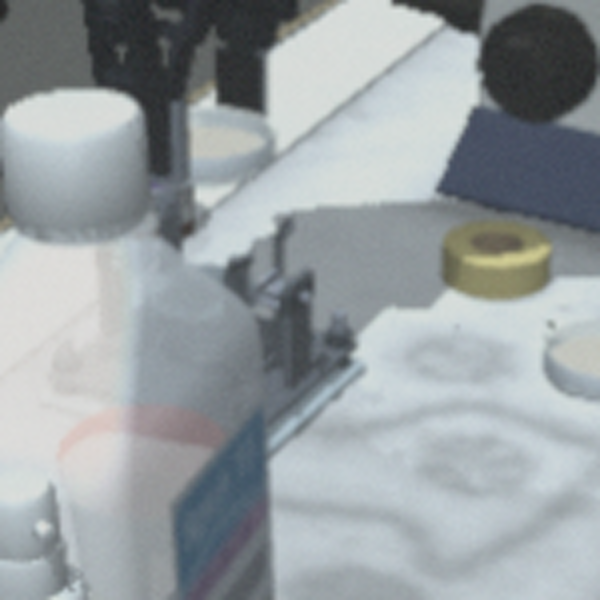

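```bash
python3 - <<'E'
import pickle; from h import *
m=pickle.load(open("m4.pkl","rb")); im=cv2.imread("pics/w4.png")
cv2.imwrite("pics/w4z.png",cv2.resize(im[150:260,240:410],None,fx=4.5,fy=4.5,interpolation=cv2.INTER_CUBIC))
c,s=blob(im,323,300,85); print(c,[plane(m,[c],z)[0].round(4) for z in (.110,.112)])
E
```

```text
[322.22898067 298.49700775] [array([0.5865, 0.3375, 0.11  ]), array([0.5855, 0.3376, 0.112 ])]
```

View pics/w4z.png

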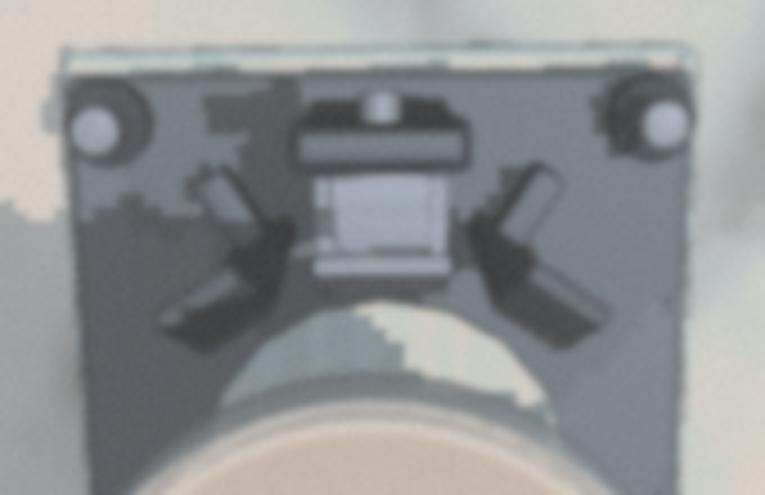

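```bash
python3 - <<'E'
import pickle; from h import *
m=pickle.load(open("m4.pkl","rb")); im=cv2.imread("pics/w4.png")
f=lambda L: np.array(L,float)/4.5+[240,150]
for y in (48,70):
    P=plane(m,f([(65,y+2),(692,y)]),.006); d=P[1]-P[0]; n=np.array([-d[1],d[0]])/np.hypot(*d[:2])
    if n[0]<0:n=-n
    print(y,P.round(4),np.linalg.norm(d),np.degrees(np.arctan2(n[1],n[0])),P.mean(0)[:2]+.056*n)
# follower circle
pts=f([(220,395),(240,365),(275,335),(320,312),(385,302),(440,312),(490,335),(530,370),(555,412)])
for z in (.046,.049,.052):
    Q=plane(m,pts,z)[:,:2]; A=np.c_[2*Q,np.ones(len(Q))]; s=np.linalg.lstsq(A,(Q**2).sum(1),rcond=None)[0]
    print(z,s[:2],np.sqrt(s[2]+s[0]**2+s[1]**2))
# lip nose bar
for z in (.05,.053,.056): print(z,plane(m,f([(315,268),(450,268)]),z).mean(0))
E
```

```text
48 [[0.5288 0.2944 0.006 ]
 [0.5358 0.391  0.006 ]] 0.09680076853586439 -4.123792539825603 [0.58812841 0.33869073]
70 [[0.5321 0.294  0.006 ]
 [0.5391 0.3909 0.006 ]] 0.09713390836936829 -4.122755665232936 [0.59146421 0.33844428]
0.046 [0.58935556 0.33891658] 0.025749282587001442
0.049 [0.58833702 0.33897195] 0.02536765781884729
0.052 [0.58731847 0.33902732] 0.024986033050699942
0.05 [0.55825518 0.341157   0.05      ]
0.053 [0.55768633 0.34117961 0.053     ]
0.056 [0.55711748 0.34120222 0.056     ]
```

Emit:
carry_out(moves=[[0.015,0.017,0.1,0,-1],[0.015,0.017,0.2,0,-1],[0.015,0.017,0.2,0,-1],[0.015,0.017,0.2,0,-1]])

```text
clock: 5.35
eef_pos: [0.5888, 0.3385, 0.1113]
tool_rot: [0.733, 0.68, -0.001, -0.0]
ft_force: [-0.1, 0.1, 0.3]
grip_width: 0.0573
```

Emit:
carry_out(moves=[[0,0,0.03,0,-1],[0,0,0.06,0,-1],[0,0,0.09,0,-1],[0,0,0.09,0,-1]])

```text
clock: 5.75
eef_pos: [0.5891, 0.3385, 0.1027]
tool_rot: [0.733, 0.68, -0.001, -0.0]
ft_force: [-0.3, -0.6, -0.8]
grip_width: 0.0568
```

Emit:
carry_out(moves=[[0,0,0.02,0,-1],[0,0,0.04,0,-1],[0,0,0.04,0,-1]])

```text
clock: 6.05
eef_pos: [0.5892, 0.3386, 0.0989]
tool_rot: [0.733, 0.68, -0.0, -0.0]
ft_force: [-0.2, 0.2, 0.8]
grip_width: 0.057
```

Emit:
carry_out(moves=[[0,0,0.015,0,-1],[0,0,0.03,0,-1],[0,0,0.03,0,-1]])

```text
clock: 6.35
eef_pos: [0.5892, 0.3386, 0.096]
tool_rot: [0.733, 0.68, -0.0, -0.0]
ft_force: [0.5, -0.8, 0.2]
grip_width: 0.0571
```

Emit:
carry_out(moves=[[0,0,0.015,0,-1],[0,0,0.03,0,-1],[0,0,0.03,0,-1]])

```text
clock: 6.65
eef_pos: [0.5892, 0.3386, 0.093]
tool_rot: [0.733, 0.68, -0.0, -0.0]
ft_force: [-0.6, 0.0, 0.8]
grip_width: 0.0569
```

Emit:
carry_out(moves=[[0,0,0.01,0,-1],[0,0,0.02,0,-1],[0,0,0.02,0,-1]])

```text
clock: 6.95
eef_pos: [0.5893, 0.3387, 0.0911]
tool_rot: [0.733, 0.68, -0.0, -0.0]
ft_force: [0.0, 0.1, 0.4]
grip_width: 0.057
```

Emit:
carry_out(moves=[[0,0,0.01,0,-1],[0,0,0.02,0,-1],[0,0,0.02,0,-1]])

```text
clock: 7.25
eef_pos: [0.5893, 0.3387, 0.0891]
tool_rot: [0.733, 0.68, -0.0, -0.0]
ft_force: [0.2, 0.0, 0.1]
grip_width: 0.0568
```

Emit:
carry_out(moves=[[0,0,0.01,0,-1],[0,0,0.015,0,-1],[0,0,0.015,0,-1]])

```text
clock: 7.55
eef_pos: [0.5893, 0.3387, 0.0877]
tool_rot: [0.733, 0.68, -0.0, -0.0]
ft_force: [0.1, -0.8, -0.4]
grip_width: 0.0573
```

Emit:
carry_out(moves=[[0,0,0.01,0,-1],[0,0,0.015,0,-1],[0,0,0.015,0,-1]])

```text
clock: 7.85
eef_pos: [0.5894, 0.3387, 0.0862]
tool_rot: [0.733, 0.68, -0.0, -0.0]
ft_force: [-0.3, 0.3, -0.5]
grip_width: 0.0576
```

Emit:
carry_out(moves=[[0,0,0.01,0,-1],[0,0,0.015,0,-1],[0,0,0.015,0,-1]])

```text
clock: 8.15
eef_pos: [0.5892, 0.3388, 0.0848]
tool_rot: [0.733, 0.68, -0.0, -0.0]
ft_force: [-0.4, 0.1, 0.9]
grip_width: 0.0574
```

Emit:
carry_out(moves=[[0,0,0.005,0,-1],[0,0,0.01,0,-1],[0,0,0.01,0,-1]])

```text
clock: 8.45
eef_pos: [0.5892, 0.3388, 0.0839]
tool_rot: [0.733, 0.68, -0.0, -0.0]
ft_force: [-2.5, 0.2, 0.9]
grip_width: 0.0569
```

Emit:
carry_out(moves=[[0,0,0.005,0,-1],[0,0,0.01,0,-1],[0,0,0.01,0,-1]])

```text
clock: 8.75
eef_pos: [0.5893, 0.3388, 0.0828]
tool_rot: [0.733, 0.68, 0.0, -0.0]
ft_force: [-1.8, 0.5, 1.9]
grip_width: 0.057
```

Emit:
carry_out(moves=[[0,-0.01,0,0,-1],[0,-0.015,0,0,-1],[0,-0.015,0,0,-1]])

```text
clock: 9.05
eef_pos: [0.5882, 0.3388, 0.0827]
tool_rot: [0.734, 0.68, 0.0, 0.0]
ft_force: [0.1, 0.8, -0.5]
grip_width: 0.0569
```

Emit:
carry_out(moves=[[0,0,0,0,0.9],[0,0,0,0,0.9],[0,0,0,0,0.9],[0,0,0,0,0.9]])

```text
clock: 9.45
eef_pos: [0.5879, 0.3388, 0.0827]
tool_rot: [0.733, 0.68, -0.0, 0.0]
ft_force: [0.3, -0.0, 0.2]
grip_width: 0.0813
```

Emit:
carry_out(moves=[[0,0,-0.2,0,0.9],[0,0,-0.5,0,0.9],[0,0,-0.6,0,-1],[0,0,-0.6,0,-1]])

```text
clock: 9.85
eef_pos: [0.5893, 0.3396, 0.1452]
tool_rot: [0.733, 0.68, 0.002, 0.001]
ft_force: [-0.6, 0.1, -0.0]
grip_width: 0.0544
```

```bash
python3 - <<'E'
from workcell import bot, imaging, order
import cv2,pickle
o=bot.get_obs(); m=imaging.camera_model("wrist"); im=imaging.camera("wrist")
print(o['eef_pos'],o['tool_rot'],o['clock'],o['ft_force'],o['grip_width'])
pickle.dump(m,open("m5.pkl","wb"))
cv2.imwrite("pics/w5.png",im[:,:,::-1])
E
```

```text
[0.58926594 0.33961028 0.14521745] [7.33474495e-01 6.79712198e-01 2.47931789e-03 5.88347294e-04] 9.85 [-0.55566274  0.11432083 -0.00128213] 0.05440868970037138
```

View pics/w5.png

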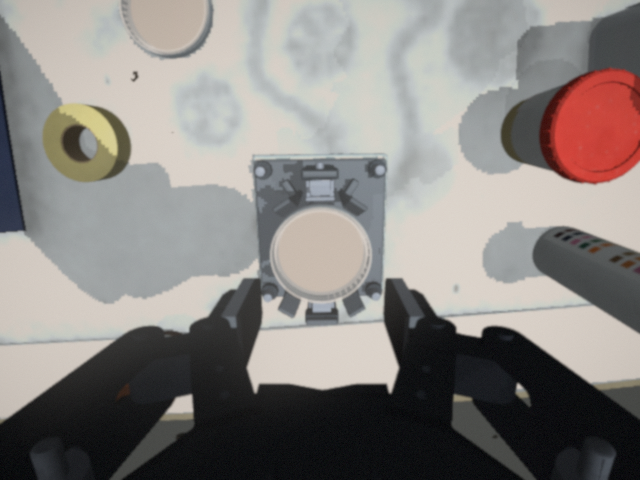

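Dish A lies level in the mouth at (321,253). The guides and both lips are visible around it.

```bash
python3 - <<'E'
import pickle; from h import *
m=pickle.load(open("m5.pkl","rb")); im=cv2.imread("pics/w5.png")
c,s=blob(im,321,253,65); print(c,s,[plane(m,[c],z)[0].round(4) for z in (.059,.062)])
f=lambda L: plane(m,L,.006).round(4)
print(f([(254,158),(386,155),(382,322)]))
E
```

```text
[320.43905564 251.24066618] [ 277  212   89   80 5464] [array([0.589 , 0.3388, 0.059 ]), array([0.588 , 0.3389, 0.062 ])]
[[0.531  0.2944 0.006 ]
 [0.5362 0.3909 0.006 ]
 [0.6723 0.3839 0.006 ]]
```

Emit:
carry_out(moves=[[-0.005,-0.01,0,0,-1],[-0.005,-0.01,0,0,-1],[-0.005,-0.01,0.1,0,-1],[-0.005,-0.01,0.2,0,-1],[-0.005,-0.01,0.25,0,-1],[-0.005,-0.01,0.25,0,-1]])

```text
clock: 10.5
eef_pos: [0.5858, 0.3378, 0.1156]
tool_rot: [0.733, 0.68, -0.002, -0.0]
ft_force: [-0.7, 0.0, -0.3]
grip_width: -0.0001
```

Emit:
carry_out(moves=[[0.01,0.015,0.03,0,-1],[0.01,0.02,0.06,0,-1],[0.01,0.02,0.09,0,-1],[0.01,0.02,0.1,0,-1],[0.01,0.02,0.1,0,-1]])

```text
clock: 11.0
eef_pos: [0.5889, 0.3392, 0.1076]
tool_rot: [0.733, 0.68, -0.0, -0.0]
ft_force: [-0.4, -0.4, 0.5]
grip_width: -0.0002
```

Emit:
carry_out(moves=[[0,0,0.01,0,-1],[0,0,0.02,0,-1],[0,0,0.03,0,-1],[0,0,0.04,0,-1],[0,0,0.04,0,-1]])

```text
clock: 11.5
eef_pos: [0.5888, 0.3392, 0.1036]
tool_rot: [0.733, 0.68, -0.0, -0.0]
ft_force: [-0.2, 0.5, 0.7]
grip_width: -0.0002
```

Emit:
carry_out(moves=[[0,0,0.01,0,-1],[0,0,0.02,0,-1],[0,0,0.02,0,-1]])

```text
clock: 11.8
eef_pos: [0.5888, 0.3392, 0.1016]
tool_rot: [0.733, 0.68, -0.0, -0.0]
ft_force: [0.1, -0.5, -1.1]
grip_width: -0.0002
```

Emit:
carry_out(moves=[[0,0,0.01,0,-1],[0,0,0.02,0,-1],[0,0,0.02,0,-1]])

```text
clock: 12.1
eef_pos: [0.5888, 0.3392, 0.0996]
tool_rot: [0.733, 0.68, -0.0, -0.0]
ft_force: [0.0, -0.3, 0.7]
grip_width: -0.0
```

Tip nominally at 74.6 mm, still free.

Emit:
carry_out(moves=[[0,0,0.01,0,-1],[0,0,0.01,0,-1]])

```text
clock: 12.3
eef_pos: [0.589, 0.3393, 0.0988]
tool_rot: [0.733, 0.68, 0.0, 0.0]
ft_force: [-0.1, -0.2, 0.2]
grip_width: 0.0003
```

Emit:
carry_out(moves=[[0,0,0.01,0,-1],[0,0,0.01,0,-1]])

```text
clock: 12.5
eef_pos: [0.5891, 0.3394, 0.0981]
tool_rot: [0.733, 0.68, 0.0, 0.0]
ft_force: [-0.2, -0.3, 1.6]
grip_width: -0.0004
```

Emit:
carry_out(moves=[[0,0,0.01,0,-1],[0,0,0.01,0,-1]])

```text
clock: 12.7
eef_pos: [0.5892, 0.3394, 0.0973]
tool_rot: [0.733, 0.68, 0.0, 0.0]
ft_force: [0.8, 0.1, 3.4]
grip_width: 0.0003
```

Emit:
carry_out(moves=[[0,0,0.01,0,-1],[0,0,0.02,0,-1],[0,0,0.03,0,-1],[0,0,0.03,0,-1]])

```text
clock: 13.1
eef_pos: [0.589, 0.3395, 0.0939]
tool_rot: [0.733, 0.68, 0.0, -0.0]
ft_force: [1.0, -0.3, 4.2]
grip_width: -0.0006
```

Emit:
carry_out(moves=[[0,0,0.01,0,-1],[0,0,0.02,0,-1],[0,0,0.03,0,-1],[0,0,0.03,0,-1]])

```text
clock: 13.5
eef_pos: [0.5884, 0.3389, 0.0897]
tool_rot: [0.733, 0.68, -0.001, -0.0]
ft_force: [-0.3, -0.2, -0.2]
grip_width: 0.0001
```

Emit:
carry_out(moves=[[0,0,0.01,0,-1],[0,0,0.02,0,-1],[0,0,0.03,0,-1],[0,0,0.03,0,-1]])

```text
clock: 13.9
eef_pos: [0.5888, 0.339, 0.0881]
tool_rot: [0.734, 0.68, -0.0, 0.0]
ft_force: [-1.4, -1.1, 4.0]
grip_width: 0.0
```

Emit:
carry_out(moves=[[0,0,0.01,0,-1],[0,0,0.02,0,-1],[0,0,0.03,0,-1],[0,0,0.03,0,-1]])

```text
clock: 14.3
eef_pos: [0.589, 0.3392, 0.0851]
tool_rot: [0.734, 0.68, 0.0, 0.0]
ft_force: [-0.8, -1.2, 3.9]
grip_width: -0.0002
```

Emit:
carry_out(moves=[[0,0,0.01,0,-1],[0,0,0.02,0,-1],[0,0,0.02,0,-1]])

```text
clock: 14.6
eef_pos: [0.589, 0.3392, 0.0831]
tool_rot: [0.733, 0.68, 0.0, 0.0]
ft_force: [-0.6, -0.4, 4.2]
grip_width: 0.0
```

Emit:
carry_out(moves=[[0,0,0.01,0,-1],[0,0,0.02,0,-1],[0,0,0.02,0,-1]])

```text
clock: 14.9
eef_pos: [0.589, 0.3393, 0.081]
tool_rot: [0.733, 0.68, 0.0, 0.0]
ft_force: [-1.4, -1.0, 4.0]
grip_width: -0.0002
```

Emit:
carry_out(moves=[[0,0,0.01,0,-1],[0,0,0.02,0,-1],[0,0,0.02,0,-1]])

```text
clock: 15.2
eef_pos: [0.5891, 0.3393, 0.0784]
tool_rot: [0.733, 0.68, 0.0, 0.0]
ft_force: [0.7, -0.3, 1.0]
grip_width: 0.0003
```

Emit:
carry_out(moves=[[0,0,0.01,0,-1],[0,0,0.01,0,-1]])

```text
clock: 15.4
eef_pos: [0.5891, 0.3393, 0.0778]
tool_rot: [0.733, 0.68, 0.0, 0.0]
ft_force: [-0.8, -0.5, 4.4]
grip_width: 0.0001
```

Emit:
carry_out(moves=[[0,0,0.01,0,-1],[0,0,0.01,0,-1]])

```text
clock: 15.6
eef_pos: [0.5891, 0.3394, 0.0769]
tool_rot: [0.733, 0.68, 0.0, 0.0]
ft_force: [-0.1, -1.4, 4.6]
grip_width: 0.0001
```

Emit:
carry_out(moves=[[0,0,0.01,0,-1],[0,0,0.02,0,-1],[0,0,0.02,0,-1]])

```text
clock: 15.9
eef_pos: [0.5891, 0.3393, 0.0748]
tool_rot: [0.733, 0.68, 0.0, 0.0]
ft_force: [0.3, -1.4, 4.9]
grip_width: -0.0002
```

Emit:
carry_out(moves=[[0,0,-0.02,0,-1],[0,0,-0.04,0,-1],[0,0,-0.06,0,-1],[0,0,-0.06,0,-1]])

```text
clock: 16.3
eef_pos: [0.5885, 0.3391, 0.0802]
tool_rot: [0.733, 0.68, -0.001, -0.0]
ft_force: [-0.5, -0.0, 0.2]
grip_width: -0.0001
```

Emit:
carry_out(moves=[[0,0,-0.1,0,-1],[0,0,-0.4,0,-1],[0,0,-0.6,0,1],[0,0,-0.7,0,1],[0,0,-0.7,0,1]])

```text
clock: 16.8
eef_pos: [0.5899, 0.3399, 0.153]
tool_rot: [0.733, 0.68, 0.002, 0.0]
ft_force: [-0.0, 0.3, -0.1]
grip_width: 0.0431
```

```bash
python3 - <<'E'
from workcell import bot, imaging, order
import cv2,pickle
o=bot.get_obs(); m=imaging.camera_model("wrist"); im=imaging.camera("wrist")
print(o['eef_pos'],o['tool_rot'],o['clock'],o['ft_force'],o['grip_width'])
pickle.dump(m,open("m6.pkl","wb"))
cv2.imwrite("pics/w6.png",im[:,:,::-1])
E
```

```text
[0.58989714 0.33985232 0.15303031] [7.33445730e-01 6.79745222e-01 1.89705312e-03 4.41873031e-04] 16.8 [-0.04895322  0.27996927 -0.14889018] 0.04312812743844761
```

View pics/w6.png

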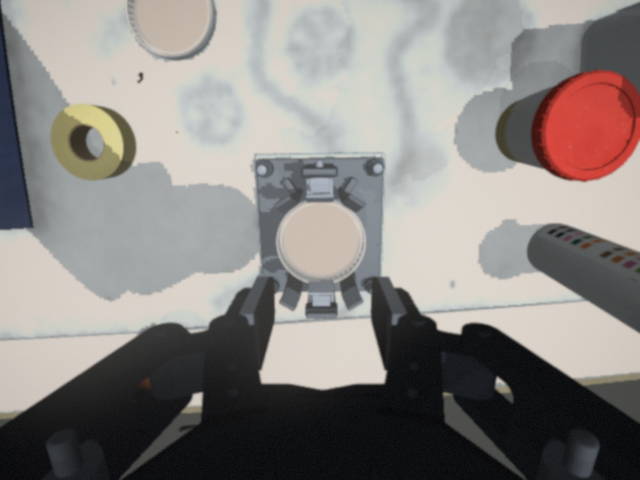

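The dish now sits lower and smaller in view at (321,240). I'll zoom in to check the lips.

```bash
python3 - <<'E'
import pickle; from h import *
m=pickle.load(open("m6.pkl","rb")); im=cv2.imread("pics/w6.png")
cv2.imwrite("pics/w6z.png",cv2.resize(im[150:325,245:400],None,fx=3.4,fy=3.4,interpolation=cv2.INTER_CUBIC))
c,s=blob(im,321,243,65); print(c,s,[plane(m,[c],z)[0].round(4) for z in (.038,.041)])
print(plane(m,[(172,12)],.002))
E
```

```text
[320.26695298 238.204566  ] [ 280  203   82   72 4424] [array([0.5892, 0.3388, 0.038 ]), array([0.5884, 0.3389, 0.041 ])]
[[0.42700699 0.24694294 0.002     ]]
```

View pics/w6z.png

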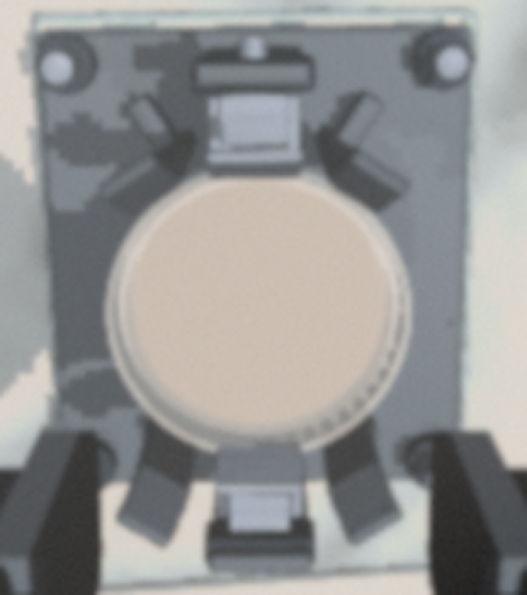

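Emit:
carry_out(moves=[[-0.25,-0.4,0,0,1],[-0.5,-0.75,0,0,1],[-0.5,-0.75,0,0,1]])

```text
clock: 17.15
eef_pos: [0.5009, 0.2896, 0.1454]
tool_rot: [0.733, 0.68, -0.009, -0.002]
ft_force: [0.3, -0.1, -0.3]
grip_width: 0.0855
```

Emit:
carry_out(moves=[[-0.25,-0.4,0.2,0,1],[-0.54,-0.78,0.5,0,1],[-0.54,-0.78,0.9,0,1],[-0.54,-0.78,0.98,0,1],[-0.54,-0.78,0.98,0,1],[-0.54,-0.78,0.98,0,1]])

```text
clock: 17.75
eef_pos: [0.4306, 0.2485, 0.0539]
tool_rot: [0.733, 0.68, 0.001, 0.0]
ft_force: [0.2, -0.3, 0.3]
grip_width: 0.0854
```

```bash
python3 - <<'E'
from workcell import bot, imaging, order
import pickle; from h import *
o=bot.get_obs(); m=imaging.camera_model("wrist"); im=imaging.camera("wrist")[:,:,::-1]
print(o['eef_pos'],o['tool_rot'],o['clock'],o['ft_force'],o['grip_width'])
cv2.imwrite("pics/w7.png",im)
c,s=blob(im,318,265,75); print(c,s,plane(m,[c],.002))
E
```

```text
[0.43057774 0.24845308 0.05387273] [7.33453020e-01 6.79738761e-01 1.34117487e-03 2.90758618e-04] 17.75 [ 0.23081018 -0.31801443  0.30765475] 0.08541380669370618
[321.93309907 270.57021219] [ 271  225  103   93 7399] [[0.42975464 0.24849194 0.002     ]]
```

View pics/w7.png

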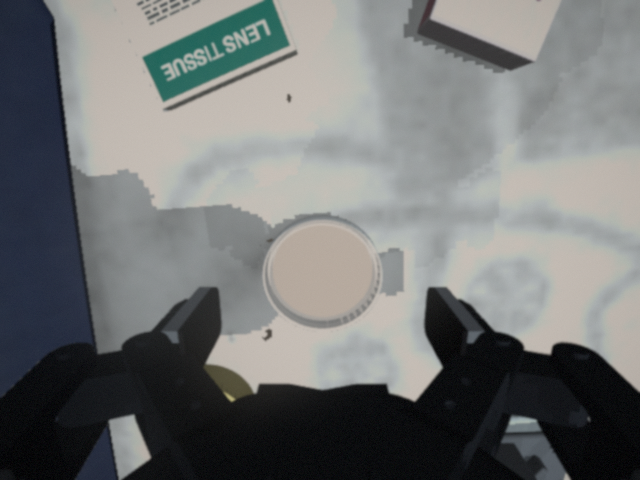

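Emit:
carry_out(moves=[[0,-0.008,0.15,0,1],[0,-0.008,0.28,0,1],[0,-0.008,0.31,0,1],[0,-0.008,0.31,0,1],[0,-0.008,0.31,0,1]])

```text
clock: 18.3
eef_pos: [0.4288, 0.2479, 0.0229]
tool_rot: [0.733, 0.68, 0.001, 0.0]
ft_force: [0.3, -0.6, -0.5]
grip_width: 0.0854
```

Emit:
carry_out(moves=[[0,0.007,0,0,1],[0,0.007,0,0,-1],[0,0.007,0,0,-1],[0,0.007,0,0,-1],[0,0.007,0,0,-1]])

```text
clock: 18.8
eef_pos: [0.4289, 0.2475, 0.0228]
tool_rot: [0.733, 0.68, 0.001, 0.0]
ft_force: [-0.6, -1.3, 6.0]
grip_width: 0.0568
```

Emit:
carry_out(moves=[[0,0,-0.1,0,-1],[0,0,-0.4,0,-1],[0,0,-0.7,0,-1],[0,0,-1.0,0,-1],[0,0,-1.0,0,-1],[0,0,-1.0,0,-1]])

```text
clock: 19.4
eef_pos: [0.4289, 0.2475, 0.1229]
tool_rot: [0.733, 0.68, 0.001, 0.0]
ft_force: [0.9, 0.1, -0.8]
grip_width: 0.0573
```

```bash
python3 - <<'E'
from workcell import bot, imaging, order
import pickle; from h import *
o=bot.get_obs(); m=imaging.camera_model("wrist"); im=imaging.camera("wrist")[:,:,::-1]
print(o['eef_pos'],o['tool_rot'],o['clock'],o['ft_force'],o['grip_width'])
cv2.imwrite("pics/w8.png",im)
c,s=blob(im,322,300,85); print(c,s,plane(m,[c],.102))
E
```

```text
[0.42886063 0.24749844 0.12291228] [7.33469019e-01 6.79721843e-01 1.15944733e-03 2.65404985e-04] 19.4 [ 0.87369195  0.08676391 -0.81623998] 0.057322557966362306
[322.18059672 300.72485675] [  262   248   121   107 10122] [[0.430215   0.24745426 0.102     ]]
```

View pics/w8.png

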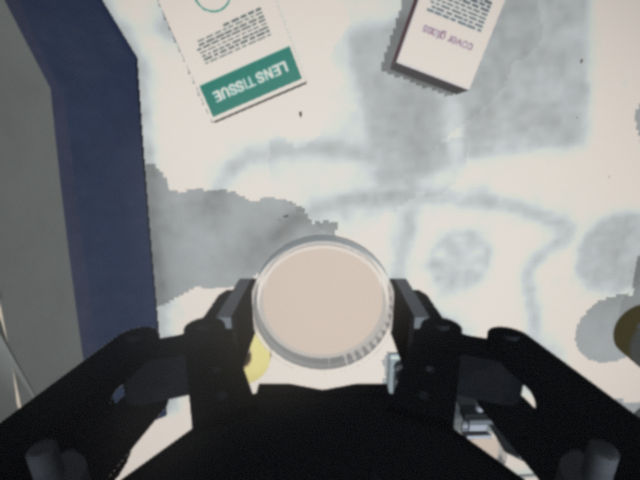

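Emit:
carry_out(moves=[[0.0,0.1,-0.1,0,-1],[0.2,0.4,-0.1,0,-1],[0.5,0.75,-0.1,0,-1],[0.5,0.75,-0.1,0,-1]])

```text
clock: 19.85
eef_pos: [0.5103, 0.2937, 0.1289]
tool_rot: [0.733, 0.68, 0.0, -0.0]
ft_force: [-1.1, -0.3, -1.3]
grip_width: 0.0571
```

Emit:
carry_out(moves=[[0.2,0.3,0,0,-1],[0.4,0.6,0,0,-1],[0.53,0.76,0,0,-1],[0.53,0.76,0,0,-1],[0.53,0.76,0,0,-1],[0.53,0.76,0,0,-1]])

```text
clock: 20.45
eef_pos: [0.5852, 0.3375, 0.1308]
tool_rot: [0.733, 0.68, -0.002, -0.0]
ft_force: [0.0, -0.6, -0.2]
grip_width: 0.0569
```

Emit:
carry_out(moves=[[0.01,0.02,0.05,0,-1],[0.01,0.02,0.15,0,-1],[0.01,0.02,0.2,0,-1],[0.01,0.02,0.2,0,-1],[0.01,0.02,0.2,0,-1]])

```text
clock: 20.95
eef_pos: [0.5886, 0.3391, 0.1114]
tool_rot: [0.733, 0.68, -0.0, -0.0]
ft_force: [-0.2, -0.8, -0.6]
grip_width: 0.0569
```

```bash
python3 - <<'E'
from workcell import bot, imaging, order
import pickle; from h import *
o=bot.get_obs(); m=imaging.camera_model("wrist"); im=imaging.camera("wrist")[:,:,::-1]
print(o['eef_pos'],o['clock'],o['ft_force'],o['grip_width'])
c,s=blob(im,322,300,85); print(c,s,plane(m,[c],o['eef_pos'][2]-.0208))
E
```

```text
[0.58856341 0.33908888 0.1114298 ] 20.95 [-0.20100516 -0.75127522 -0.63258241] 0.056924089079600296
[322.16513308 300.2834669 ] [  263   248   119   107 10107] [[0.58958277 0.33905915 0.0906298 ]]
```

Emit:
carry_out(moves=[[0,-0.013,0.05,0,-1],[0,-0.013,0.1,0,-1],[0,-0.013,0.13,0,-1],[0,-0.013,0.13,0,-1]])

```text
clock: 21.4
eef_pos: [0.587, 0.3391, 0.0978]
tool_rot: [0.733, 0.68, -0.001, -0.0]
ft_force: [0.5, -0.2, 0.1]
grip_width: 0.057
```

Emit:
carry_out(moves=[[0,0,0.02,0,-1],[0,0,0.04,0,-1],[0,0,0.05,0,-1],[0,0,0.05,0,-1]])

```text
clock: 21.8
eef_pos: [0.5875, 0.3393, 0.0936]
tool_rot: [0.733, 0.68, -0.0, -0.0]
ft_force: [-0.9, 0.4, -0.3]
grip_width: 0.0569
```

Emit:
carry_out(moves=[[0,0,0.015,0,-1],[0,0,0.03,0,-1],[0,0,0.03,0,-1]])

```text
clock: 22.1
eef_pos: [0.5874, 0.3393, 0.0905]
tool_rot: [0.733, 0.68, -0.0, -0.0]
ft_force: [0.0, -0.8, -0.1]
grip_width: 0.057
```

Emit:
carry_out(moves=[[0,0,0.015,0,-1],[0,0,0.03,0,-1],[0,0,0.03,0,-1]])

```text
clock: 22.4
eef_pos: [0.5874, 0.3393, 0.0875]
tool_rot: [0.733, 0.68, -0.0, -0.0]
ft_force: [0.1, 0.7, 0.9]
grip_width: 0.0569
```

Emit:
carry_out(moves=[[0,0,0.01,0,-1],[0,0,0.02,0,-1],[0,0,0.02,0,-1]])

```text
clock: 22.7
eef_pos: [0.5874, 0.3393, 0.0856]
tool_rot: [0.733, 0.68, -0.0, -0.0]
ft_force: [0.0, 0.3, -0.4]
grip_width: 0.0571
```

Emit:
carry_out(moves=[[0,0,0.01,0,-1],[0,0,0.02,0,-1],[0,0,0.02,0,-1]])

```text
clock: 23.0
eef_pos: [0.5874, 0.3393, 0.0836]
tool_rot: [0.733, 0.68, -0.0, -0.0]
ft_force: [0.3, -0.4, -0.2]
grip_width: 0.057
```

Same height as the first release, with no contact force. Releasing here.

Emit:
carry_out(moves=[[0,0,0.005,0,0.9],[0,0,0.005,0,0.9],[0,0,0.005,0,0.9],[0,0,0.005,0,0.9]])

```text
clock: 23.4
eef_pos: [0.5876, 0.3394, 0.0834]
tool_rot: [0.733, 0.68, 0.0, 0.0]
ft_force: [0.1, -0.1, 0.2]
grip_width: 0.0807
```

Emit:
carry_out(moves=[[0,0,-0.2,0,0.9],[0,0,-0.5,0,0.9],[0,0,-0.6,0,-1],[0,0,-0.6,0,-1]])

```text
clock: 23.8
eef_pos: [0.5889, 0.3401, 0.1458]
tool_rot: [0.733, 0.68, 0.003, 0.001]
ft_force: [0.0, 0.1, 0.3]
grip_width: 0.0541
```

```bash
python3 - <<'E'
from workcell import bot, imaging, order
import pickle; from h import *
o=bot.get_obs(); m=imaging.camera_model("wrist"); im=imaging.camera("wrist")[:,:,::-1]
print(o['eef_pos'],o['tool_rot'],o['clock'],o['ft_force'],o['grip_width'])
cv2.imwrite("pics/w9.png",im)
c,s=blob(im,321,253,65); print(c,s,plane(m,[c],.0615))
E
```

```text
[0.58890882 0.34014646 0.14577049] [7.33473755e-01 6.79712862e-01 2.51740584e-03 5.81772871e-04] 23.8 [0.00934415 0.05995926 0.25833731] 0.054099507847732806
[320.3980618  251.48656061] [ 275  212   91   80 5469] [[0.58814579 0.33939064 0.0615    ]]
```

View pics/w9.png

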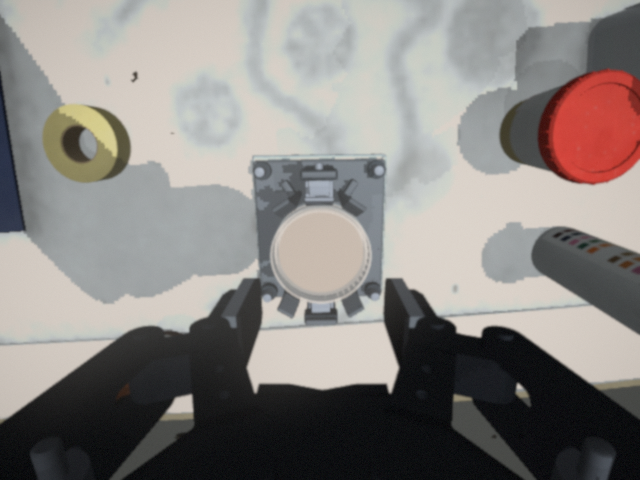

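Dish 2 rests in the mouth at (321,253), the same as dish 1 did. Pushing next, with small steps near the end.

Emit:
carry_out(moves=[[-0.005,0,0,0,-1],[-0.005,0,0,0,-1],[-0.005,0,0.1,0,-1],[-0.005,0,0.2,0,-1],[-0.005,0,0.3,0,-1],[-0.005,0,0.36,0,-1],[-0.005,0,0.36,0,-1]])

```text
clock: 24.55
eef_pos: [0.5865, 0.3383, 0.1052]
tool_rot: [0.733, 0.68, -0.002, -0.0]
ft_force: [-0.5, 0.0, -0.5]
grip_width: -0.0
```

Emit:
carry_out(moves=[[0,0,0.02,0,-1],[0,0,0.04,0,-1],[0,0,0.06,0,-1],[0,0,0.06,0,-1]])

```text
clock: 24.95
eef_pos: [0.5875, 0.3389, 0.1013]
tool_rot: [0.733, 0.68, 0.0, 0.0]
ft_force: [-0.2, 0.6, -0.9]
grip_width: 0.0001
```

Emit:
carry_out(moves=[[0,0.005,0.01,0,-1],[0,0.005,0.02,0,-1],[0,0.005,0.03,0,-1],[0,0.005,0.03,0,-1]])

```text
clock: 25.35
eef_pos: [0.5881, 0.3389, 0.0986]
tool_rot: [0.733, 0.68, 0.0, 0.0]
ft_force: [0.2, -0.2, 1.4]
grip_width: -0.0003
```

Emit:
carry_out(moves=[[0,0,0.01,0,-1],[0,0,0.02,0,-1],[0,0,0.02,0,-1]])

```text
clock: 25.65
eef_pos: [0.5885, 0.3391, 0.0974]
tool_rot: [0.733, 0.68, 0.001, 0.0]
ft_force: [0.3, -1.4, 4.2]
grip_width: 0.0001
```

Emit:
carry_out(moves=[[0,0,0.01,0,-1],[0,0,0.02,0,-1],[0,0,0.02,0,-1]])

```text
clock: 25.95
eef_pos: [0.5883, 0.3392, 0.0947]
tool_rot: [0.733, 0.68, 0.001, 0.0]
ft_force: [0.2, 0.9, 4.4]
grip_width: 0.0003
```

Emit:
carry_out(moves=[[0,0,0.01,0,-1],[0,0,0.02,0,-1],[0,0,0.02,0,-1]])

```text
clock: 26.25
eef_pos: [0.5884, 0.3392, 0.0927]
tool_rot: [0.733, 0.68, 0.001, 0.0]
ft_force: [-0.2, 0.0, 4.5]
grip_width: 0.0002
```

Emit:
carry_out(moves=[[0,0,0.01,0,-1],[0,0,0.02,0,-1],[0,0,0.02,0,-1]])

```text
clock: 26.55
eef_pos: [0.5884, 0.3392, 0.0908]
tool_rot: [0.733, 0.68, 0.001, 0.0]
ft_force: [1.0, 0.5, 5.7]
grip_width: -0.0
```

Emit:
carry_out(moves=[[0,0,0.01,0,-1],[0,0,0.02,0,-1],[0,0,0.02,0,-1]])

```text
clock: 26.85
eef_pos: [0.5884, 0.3392, 0.0889]
tool_rot: [0.733, 0.68, 0.001, 0.0]
ft_force: [0.3, 1.2, 4.7]
grip_width: 0.0001
```

Emit:
carry_out(moves=[[0,0,0.01,0,-1],[0,0,0.02,0,-1],[0,0,0.02,0,-1]])

```text
clock: 27.15
eef_pos: [0.5884, 0.3392, 0.0869]
tool_rot: [0.733, 0.68, 0.001, 0.0]
ft_force: [-0.4, 0.2, 4.7]
grip_width: 0.0003
```

Emit:
carry_out(moves=[[0,0,0.01,0,-1],[0,0,0.02,0,-1],[0,0,0.02,0,-1]])

```text
clock: 27.45
eef_pos: [0.5884, 0.3392, 0.085]
tool_rot: [0.733, 0.68, 0.001, 0.0]
ft_force: [-0.9, 0.8, 5.7]
grip_width: 0.0001
```

Emit:
carry_out(moves=[[0,0,0.01,0,-1],[0,0,0.02,0,-1],[0,0,0.02,0,-1]])

```text
clock: 27.75
eef_pos: [0.5884, 0.3392, 0.0831]
tool_rot: [0.733, 0.68, 0.001, 0.0]
ft_force: [-0.2, 0.5, 6.7]
grip_width: 0.0002
```

Emit:
carry_out(moves=[[0,0,0.01,0,-1],[0,0,0.015,0,-1],[0,0,0.015,0,-1]])

```text
clock: 28.05
eef_pos: [0.5884, 0.3392, 0.0817]
tool_rot: [0.733, 0.68, 0.001, 0.0]
ft_force: [-0.9, 0.6, 7.1]
grip_width: -0.0002
```

Emit:
carry_out(moves=[[0,0,0.01,0,-1],[0,0,0.01,0,-1],[0,0,0.01,0,-1]])

```text
clock: 28.35
eef_pos: [0.5884, 0.3392, 0.0806]
tool_rot: [0.733, 0.68, 0.001, 0.0]
ft_force: [-0.7, -0.4, 5.5]
grip_width: -0.0002
```

Now at about 18 mm of push. Continuing in 0.5 to 1 mm steps.

Emit:
carry_out(moves=[[0,0,0.005,0,-1],[0,0,0.01,0,-1],[0,0,0.01,0,-1]])

```text
clock: 28.65
eef_pos: [0.5884, 0.3392, 0.0797]
tool_rot: [0.733, 0.68, 0.001, 0.0]
ft_force: [-0.4, 0.6, 7.4]
grip_width: -0.0002
```

Emit:
carry_out(moves=[[0,0,0.005,0,-1],[0,0,0.01,0,-1],[0,0,0.01,0,-1]])

```text
clock: 28.95
eef_pos: [0.5884, 0.3391, 0.0782]
tool_rot: [0.733, 0.68, 0.001, 0.0]
ft_force: [-0.1, 0.1, 6.3]
grip_width: 0.0002
```

Emit:
carry_out(moves=[[0,0,0.005,0,-1],[0,0,0.005,0,-1]])

```text
clock: 29.15
eef_pos: [0.5884, 0.3391, 0.0778]
tool_rot: [0.733, 0.68, 0.001, 0.0]
ft_force: [0.7, -0.4, 5.4]
grip_width: 0.0001
```

Emit:
carry_out(moves=[[0,0,0.005,0,-1],[0,0,0.005,0,-1]])

```text
clock: 29.35
eef_pos: [0.5884, 0.3391, 0.0773]
tool_rot: [0.733, 0.68, 0.001, 0.0]
ft_force: [0.0, -0.5, 6.3]
grip_width: -0.0002
```

Emit:
carry_out(moves=[[0,0,0.004,0,-1],[0,0,0.004,0,-1]])

```text
clock: 29.55
eef_pos: [0.5884, 0.3391, 0.0771]
tool_rot: [0.733, 0.68, 0.001, 0.0]
ft_force: [-0.3, -0.4, 6.3]
grip_width: -0.0004
```

Emit:
carry_out(moves=[[0,0,0.003,0,-1],[0,0,0.003,0,-1]])

```text
clock: 29.75
eef_pos: [0.5884, 0.3391, 0.0772]
tool_rot: [0.733, 0.68, 0.001, 0.0]
ft_force: [-0.6, 0.2, 7.7]
grip_width: -0.0003
```

Emit:
carry_out(moves=[[0,0,0.003,0,-1],[0,0,0.003,0,-1]])

```text
clock: 29.95
eef_pos: [0.5884, 0.3391, 0.0771]
tool_rot: [0.733, 0.68, 0.001, 0.0]
ft_force: [-1.1, -0.5, 9.1]
grip_width: -0.0
```

The force rises with no further travel at 0.0771, about 2 mm past the snap. That is the solid bottom, so I'm retracting slowly.

Emit:
carry_out(moves=[[0,0,-0.01,0,-1],[0,0,-0.03,0,-1],[0,0,-0.05,0,-1],[0,0,-0.05,0,-1]])

```text
clock: 30.35
eef_pos: [0.5874, 0.3385, 0.0799]
tool_rot: [0.733, 0.68, -0.001, -0.0]
ft_force: [-0.3, -0.0, 0.1]
grip_width: -0.0003
```

Emit:
carry_out(moves=[[0,0,-0.1,0,-1],[0,0,-0.4,0,-1],[0,0,-0.7,0,-1],[0,0,-0.7,0,-1]])

```text
clock: 30.75
eef_pos: [0.5905, 0.3403, 0.1568]
tool_rot: [0.733, 0.68, 0.005, 0.001]
ft_force: [1.1, 0.6, 0.3]
grip_width: 0.0002
```

```bash
python3 - <<'E'
from workcell import bot, imaging, order
import pickle; from h import *
o=bot.get_obs(); m=imaging.camera_model("wrist"); im=imaging.camera("wrist")[:,:,::-1]
print(o['eef_pos'],o['tool_rot'],o['clock'],o['ft_force'],o['grip_width'])
cv2.imwrite("pics/w10.png",im)
c,s=blob(im,321,240,65); print(c,s,plane(m,[c],.0405))
cv2.imwrite("pics/w10z.png",cv2.resize(im[150:325,245:400],None,fx=3.4,fy=3.4,interpolation=cv2.INTER_CUBIC))
E
```

```text
[0.59052747 0.34026769 0.15675507] [0.7334692  0.67970618 0.00461587 0.00106244] 30.75 [1.11049691 0.55491807 0.29091381] 0.00021482862906598376
[320.149317   235.16439001] [ 280  200   80   71 4246] [[0.58856215 0.33963199 0.0405    ]]
```

View pics/w10z.png

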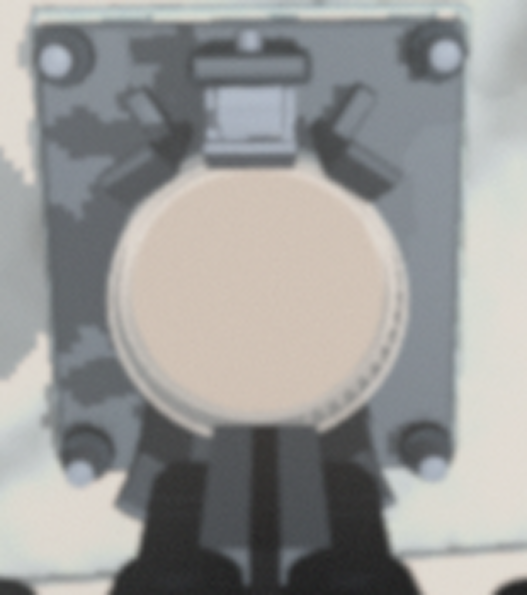

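Emit:
carry_out(moves=[[0,0,-0.2,0,1],[0,0,-0.2,0,1],[0,0,-0.2,0,1],[0,0,-0.2,0,1],[0,0,-0.2,0,1],[0,0,-0.2,0,1]])

```text
clock: 31.4
eef_pos: [0.5876, 0.3386, 0.1698]
tool_rot: [0.733, 0.68, -0.001, -0.0]
ft_force: [-0.9, 0.6, -0.2]
grip_width: 0.0845
```

```bash
python3 - <<'E'
from workcell import bot, imaging, order
import pickle; from h import *
o=bot.get_obs(); im=imaging.camera("wrist")[:,:,::-1]
print(o['eef_pos'],o['clock'],o['ft_force'],o['grip_width'])
cv2.imwrite("pics/w11.png",im)
cv2.imwrite("pics/w11z.png",cv2.resize(im[140:325,245:400],None,fx=3.2,fy=3.2,interpolation=cv2.INTER_CUBIC))
cv2.imwrite("pics/s11.png",imaging.camera("side")[:,:,::-1])
E
```

```text
[0.58764377 0.33860092 0.16980515] 31.4 [-0.89024142  0.55342025 -0.24127671] 0.08451409975990325
```

View pics/w11z.png

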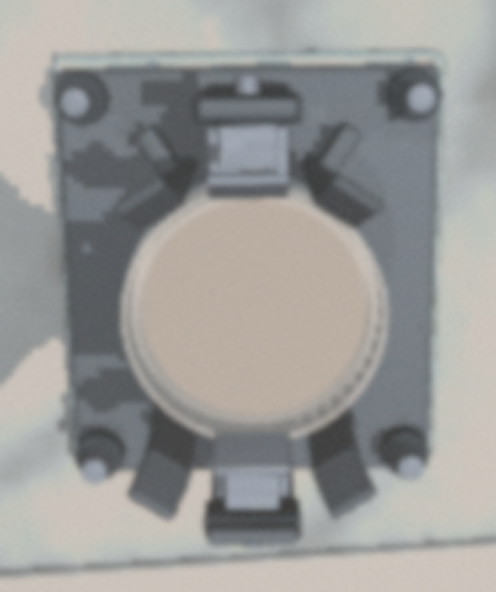

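View pics/s11.png

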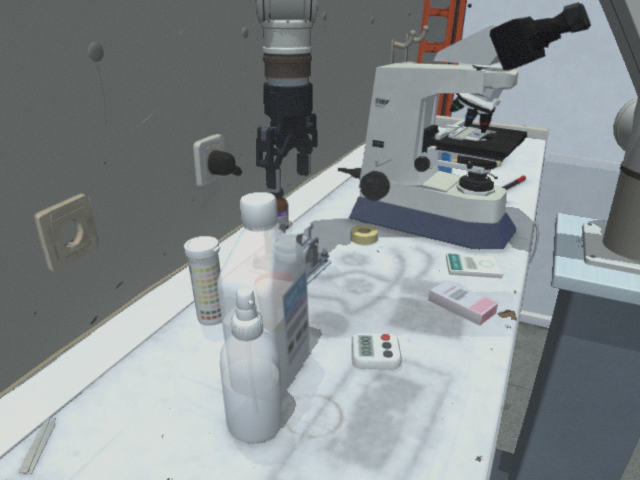

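Both lips overlap the top dish's rim at the upper and lower edges, (248,190) and (253,440) in the zoom. The tape, timer and tube stand as before, and the robot touches nothing. Handing in.

```bash
python3 -c "
from workcell import order
print(order.job_done())"
```

```text
the job is handed in; nothing more can be done
None
```

Both dishes are in the magazine, one on top of the other, and I handed the job in at about 31 s of the 70 s allowed.

- **First dish:** I set it in the mouth and pushed it about 24 mm. The lips snapped at about 20 mm, and the highest force I read was about 5 N. Its lid height on the ramps put the cage about 2.5 mm above its lowest setting. After I let go, the picture showed both lips over its rim.
- **Second dish:** It needed up to about 7 N. The snap came at about 20 mm, with less of a force drop than I expected. I read it from a small jump in travel, then the hard stop about 2 mm later. I stopped pushing at about 9 N.
- **Last checks:** After I backed off, the force fell to about zero. The last wrist picture shows both lips over the top dish's rim, and the gripper is open about 9 cm above it. The tape, timer and strip tube looked unmoved in the last side picture. The cup looked in place in the wrist picture before the second push. I did not re-measure the bystanders' positions.

Force readings came only at the end of each short move, with noise of about 1 N, so brief peaks between readings could have gone unseen. No check failed. Early magazine estimates disagreed by up to about 8 mm; I settled on a position from three agreeing measurements and the contact feel at the mouth.

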